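# Fit a tubing cassette to the sample pump and hold it clicked home

### The job

Fit the white cassette with the green thumb grip to the peristaltic pump: hook it over the rear rail in the open gap beyond the end of the keeper strip, away from the drive housing, and with its front still up slide it along under the strip until it is in line with the green marker. Then press its front down until the spring catch clicks over it and it sits fully home on the front rod, and finish while still holding it pressed down firmly; leave the other things on the bench where they are.

Things in the scene. Friction and masses are not known exactly. Their poses are not given: they have to be found in the camera images.
- pump: White cassette pump, fixed. Origin on the bench under the roller head; x from its front (catch side, towards the robot) to its rear, y to its left, z up. Side plates' inner faces at y = -98 and 98 mm, tops z = 99. Roller cage between them: axis x = 0, z = 62, radius 31 mm. Drive housing y = -236 to -108, x = -80 to 80, top z = 138 mm. 
- rail_gap (a point): Axis of the rear rail in the middle of the loading gap: pump x = 45, y = 65, z = 90 mm; axes as the pump. The rail is a round steel rod 10 mm thick along y, from y = -98 to 98 mm. From y = 30 to 98 mm it is open from above: the gap. A rear cover stands 25 mm behind the rail's axis, up to z = 108 mm.
- keeper_end (a point): End of the aluminium keeper strip over the rear rail, where the gap begins, at its underside above the rail: pump x = 45, y = 30, z = 105 mm; axes as the pump. The strip is 3 mm thick, runs from here to y = -98 mm, from x = 42 to 76 mm, and leaves 10 mm free above the rail for the roof of a hook (4 mm).
- front_rod: The pump's front rod, fixed; this frame equals that of pump. Round steel rod 10 mm thick along y at x = -45, z = 90 mm. A cassette that is fully home rests on it and the final push is taken there.
- marker: Green marker clip with a pointer, 24 x 12 x 6 mm, fixed on top of the keeper strip; axes as the pump. Origin at its underside, mid-width, at pump x = 58, z = 108 and y between -35 and 0 mm. The middle of the cassette's width goes to the marker's y.
- catch (a joint): Sprung steel catch plate along the front of the head (pump y = -62 to 95 mm), hinged low at x = -58.5, z = 40 mm. 0 = shut (rest); grows (rad) as it is pushed out towards the pump's front, at most 0.3. The cassette's tooth pushes it to 0.03-0.1 on the way down, then it springs shut over the tooth: the click. Takes about 8 to 15 N down at the fin.
- catch_edge (a point): Middle of the catch's gripping edge when shut: pump x = -59.5, y = 16, z = 93 mm (its underside); axes as the pump. From the edge a sloping lead-in rises to x = -68, z = 111 mm.
- cassette_grip (a point): Loose white cassette with green thumb grip, upright in the tray: the centre of its grip fin. x along the cassette from its front (fin, tooth) to its hook end, y across, z up. Cassette 120 long, 24 wide, 64 mm high, about 90 g. Fin 10 thick (y), 42 long (x), 36 mm high; beam's top 18 mm below this point, underside 46 mm below. A 7 mm high screw on the beam starts 28 mm along +x.
- cassette_hook (a point): White cassette, centre of the space in its hook: 66 mm along +x and 35 mm below cassette_grip, same axes. The hook opens downwards: slot 14 mm wide (x), far lip flared; roof 5 mm above this point, 4 mm thick; walls end 11 mm below it; outside 11.5 mm beyond it. On the rail this point lies on the rail's axis; the cassette can then tip about the rail and slide along it.
- cassette_front (a point): White cassette, roof of the saddle for the front rod: 24 mm along -x and 30 mm below cassette_grip, same axes (90 mm from the hook point along x, 5 mm higher). Fully home it lies at pump z = 95 mm, on the front rod. The tooth is tip is 19 mm ahead of it, 16 to 3.5 mm below it. Hooked on, with this point 14 mm or more above home, the tooth is clear of the catch.
- fitted: Grey cassette already fitted on the pump, fixed, same shape as the white one; origin at its underside at pump y = -84, z = 79 mm, so its fin's top is at z = 143 mm. To be left alone.
- tray: Aluminium tray 150 (x) x 200 (y) mm, walls 12 mm high, floor 3 mm thick, fixed; origin under its centre. The white and the loose grey cassette stand in it side by side, in either order, about 74 mm apart, hook ends away from the robot.
- spare: Loose grey cassette with black thumb grip, same shape as the white one; origin at its underside, its fin's centre 21 mm along its -x and 46 mm up. Stays in the tray.
- wash_bottle: White plastic bottle with blue cap, 64 mm across, 170 mm high, standing; origin at its underside.
- jar: Amber jar with black lid, 60 mm across, 80 mm high, standing; origin at its underside.
- beaker: Glass beaker, 66 mm across, 85 mm high, standing; origin at its underside.
- driver: Screwdriver with green handle lying on the bench; origin at its underside.
- pipette: White and green pipette, about 270 mm long, lying on a low foot; origin at its underside.

How it is judged:
By the outcome, as a careful person would: the job done as asked, in the order asked, and still so for the second after the job is handed in, while the arm keeps its last pose, push and grip.
It also fails if it takes over 58 s, if anything falls off the work surface, if the arm or the gripper's body presses on something with over 40 N, if the wrist force passes 120 N, or if a joint passes its speed limit or range.

### The arm

A 6-joint arm with a two-finger parallel gripper is mounted at the origin on the work surface. World frame = base frame: x ahead of the robot, y to its left, z up, the work surface at z = 0. Lengths are in m, angles in degrees, forces in N, time in s.
With the tool pointing down it reaches from about 0.425 to 0.95 m from the base axis. Payload 14.7 kg.
Tool frame: the origin (TCP) lies midway between the tips of the shut fingers; the grasp point (between the pads) lies 19 mm behind it; x points along the fingers, y is the direction in which the jaws open and shut, and the axes are right-handed (so a half turn about x gives the same grasp; the last joint's range is limited). The gripper opens to 85 mm and grips with 20 to 120 N. Pads are 22 mm wide; open, the fingers measure 114 mm over their backs; the gripper's body (76 mm by 85 mm) begins 54 mm behind the grasp point. The pads swing forward as they close: fully open they stand 13 mm farther back than shut.
Start: joints at [-70.279, 27.513, 91.461, -0, 61.026, -2.67], TCP at [0.248, -0.601, 0.231] pointing down, gripper open.
Joint ranges: [-157.49, 157.49], [-46.99, 117.5], [13.45, 153.17], [-89.5, 269.5], [5.16, 153.95], [-167.48, 167.48]. Speed limits (degrees/s): [108.29, 108.29, 136.94, 172.46, 172.46, 172.46].

### API

Orientations are given as [roll, pitch, yaw] about the fixed x, y, z axes, in that order (R = Rz(yaw) Ry(pitch) Rx(roll)).
In Python, from cell import robot, vision, close_job, masks_of, pinpoint gives the robot as it stands. The module is installed in compiled form; this text tells all that it offers.
- The arm moves only by the tool play_rows, never from a script. Its argument "moves" is a list of rows, each a list of 7 numbers: the shift along the tool's x, y, z in mm, then the turn, a rotation vector about the tool's x, y, z in degrees, then the opening, from -1 (shut) to 1 (fully open). In form: [[tx, ty, tz, ax, ay, az, grip], ...]. A call has 1 to 20 rows; each row is the pose to reach, as a shift and turn from the pose measured when the call began, along the tool's axes at that moment; what a row does not reach only later rows make up. A row lasts 1/12 s, in which the tool goes at most 41.7 mm and 7.16 degrees, less where a joint would pass 70% of its speed; a pose out of reach is approached as far as the arm can. A call with a gripper value outside its range is refused whole. The fingers move at their own pace and stop on an object; "newtons" is the grip in N (left out, the last holds). Time passes only in rows, so rows that repeat a pose let the fingers close. It gives the time, the measured TCP pose, the force and the opening at its end, in the units of the state.
- robot.observe(): the state, without advancing time (a new reading comes with each control period).
- vision.snapshot(name): name is "side" or "top" or "wrist"; returns a dict with "pixels" (420x560x3 uint8, blue, green, red), "fx", "fy", "cx", "cy" (pixels), "R" (3x3) and "t" (3): a world point X has camera coordinates R X + t; the wrist camera has in their place "mount" (4x4, takes a point from camera to tool coordinates, whose origin is the TCP and whose axes are the tool frame's). Camera axes: x right, y down, z forward; pixel columns grow to the right and rows downward; lengths in m; the calibration is good to about 2 mm. A picture is of the moment at which its call begins: read the wrist's pose just before it. There is no depth.
- close_job(): hands the job in, once; it reports no verdict.
Trained networks look in the newest picture that a camera, given by its name, has taken for a name from the list of things; names that differ only in an ending like _2 or _b are one class to them, and where a whole thing is asked for, a point or a joint stands for the part that bears it (a point fixed in the world has none). Each returns a list of dicts, best first, with "confidence" (0 to 1); they miss things now and then, are a little off and sometimes report something else, mostly with a low value. They report only what shows in the picture. A call takes as long as a camera call.
- masks_of(camera, query): "region" (420x560 bool, what is visible of it).
- pinpoint(camera, query): "point" ([x, y, z] in m, in the coordinates of the camera as it stood for that picture, good to about 4 mm: a listed point, or the origin of a listed thing).
The state is a dict: "time_s": time; "joint_positions": joint angles; "joint_vel": joint speeds; "tau": joint torques, N m; "position": TCP position; "ee_rot": TCP orientation; "contact_force": force on the tool from outside, world axes, zero at the start; "ft_torque": the same for the moment, N m; "gripper_width": finger opening in m.
Only numpy, scipy, OpenCV 4.12 (cv2) and the standard library are available. Lean on these libraries where they do the work, as an engineer would, in place of code of your own. Each camera call takes 0.05 s, during which the arm holds its last target.

## Working session

There is one attempt and no reset: what is moved stays moved. The work goes in short steps, Python scripts to look and compute and a tool call to move; the robot and the scene stay as the last step left them, time stands still between calls to the robot, and variables do not carry over. Pictures are saved under pics/ and viewed, and the job is handed in when it is done.

Besides the shell and the picture viewer there is one more tool, called after ">>>" by a JSON object that holds its "method" and its "body", one argument or row to a line. play_rows: Moves the arm, as the interface text tells. Its arguments: {"type":"object","properties":{"moves":{"type":"array","items":{"type":"array","items":{"type":"number"}}},"newtons":{"type":"number"}},"required":["moves"]}

```bash
mkdir -p pics; cat > h.py <<'E'
import numpy as np, cv2
from scipy.spatial.transform import Rotation as Ro
from cell import robot, vision, close_job, masks_of, pinpoint
def pose():
    s=robot.observe(); return np.array(s["position"]), Ro.from_euler('xyz',s["ee_rot"],degrees=True).as_matrix()
def w(cam,snap,p,P=None):
    p=np.array(p)
    if cam=="wrist":
        M=np.array(snap["mount"]); q=M[:3,:3]@p+M[:3,3]; return P[1]@q+P[0]
    return np.array(snap["R"]).T@(p-np.array(snap["t"]))
E
python3 - <<'E'
from h import *
print(robot.observe())
for c in ["side","top"]:
    s=vision.snapshot(c); cv2.imwrite(f"pics/{c}0.png",s["pixels"])
    for n in ["pump","rail_gap","keeper_end","marker","catch_edge","cassette_grip","cassette_hook","cassette_front","fitted","tray","spare","wash_bottle","jar","beaker","driver","pipette"]:
        r=pinpoint(c,n)
        print(c,n,[(round(d["confidence"],2),(w(c,s,d["point"])*1000).round(1).tolist()) for d in r[:2]])
E
```

```text
{'time_s': 0.0, 'joint_positions': array([-7.02782916e+01,  2.75488928e+01,  9.14950599e+01, -1.83486367e-03,
        6.10262905e+01, -2.67219627e+00]), 'joint_vel': array([-0.01606938,  0.12011741,  0.00699909, -0.07446411,  0.06410906,
       -0.01733426]), 'tau': array([ 1.39730560e-03, -9.50625086e+01, -4.30186272e+01,  3.89320385e-04,
        1.25777564e-02, -3.71381850e-05]), 'position': array([ 0.24747418, -0.60058461,  0.23067477]), 'ee_rot': array([-91.36397631,  89.92973842, 111.03081813]), 'contact_force': array([0.28080966, 0.57693703, 0.21664505]), 'ft_torque': array([-0.02931637,  0.00771594,  0.06199373]), 'gripper_width': 0.08515987641770703}
side pump [(0.67, [570.5, -116.9, 0.6])]
side rail_gap [(0.94, [626.5, -57.8, 95.2])]
side keeper_end [(0.97, [623.9, -91.9, 109.5])]
side marker [(0.49, [628.3, -134.7, 112.6])]
side catch_edge [(0.8, [515.4, -86.7, 98.6])]
side cassette_grip [(0.84, [451.0, 277.1, 52.5])]
side cassette_hook [(0.58, [518.1, 276.4, 18.1])]
side cassette_front [(0.56, [428.3, 279.2, 19.1]), (0.28, [717.9, 171.6, 1.3])]
side fitted [(0.71, [555.1, 
[... 606 characters left out ...]
tch_edge [(0.63, [515.8, -94.0, 96.3])]
top cassette_grip [(0.78, [453.1, 278.8, 52.3])]
top cassette_hook [(0.69, [517.1, 274.8, 14.7]), (0.59, [380.8, 518.7, 0.9])]
top cassette_front [(0.76, [425.3, 282.1, 19.2]), (0.3, [628.9, -61.5, 91.3])]
top fitted [(0.84, [555.5, -199.6, 78.6]), (0.32, [619.6, -96.9, 105.0])]
top tray [(0.73, [480.1, 240.4, -0.6]), (0.72, [318.5, -262.3, -1.1])]
top spare [(0.74, [479.8, 210.8, 0.6])]
top wash_bottle [(0.81, [770.1, 49.2, 2.5]), (0.36, [319.9, -261.9, -3.7])]
top jar [(0.92, [318.9, -261.3, -3.1])]
top beaker [(0.95, [718.2, 175.4, 2.2])]
top driver [(0.97, [384.7, 5.3, -2.2])]
top pipette [(0.88, [379.9, 516.4, -2.7]), (0.69, [514.2, -91.4, 93.9])]
```

View pics/side0.png

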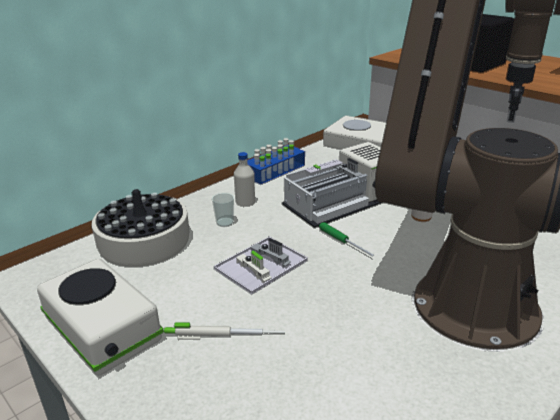

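View pics/top0.png

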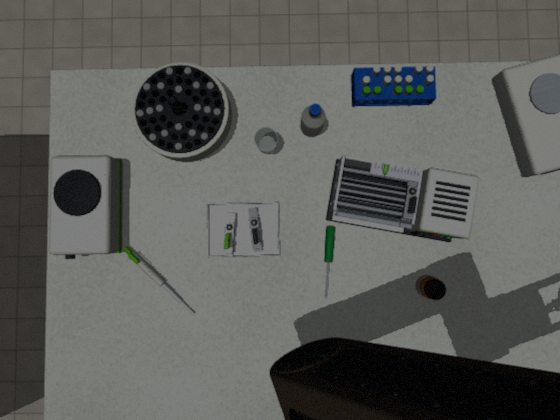

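```bash
cat >> h.py <<'E'
def Rt(yaw,tilt,flip):
    # tool rotation for cassette frame yaw/tilt (deg); tool x = -z cas, tool y = +-y cas
    C=Ro.from_euler('ZY',[yaw,tilt],degrees=True).as_matrix()
    y=C[:,1]*flip; x=-C[:,2]; return np.stack([x,y,np.cross(x,y)],1)
def go(p,R,P=None):
    P=P or pose()
    d=P[1].T@(np.array(p)/1000-P[0])*1000
    r=Ro.from_matrix(P[1].T@R).as_rotvec(degrees=True)
    print("shift",d.round(1).tolist(),"turn",r.round(2).tolist(),"n>=",np.ceil(max(np.linalg.norm(d)/41.7,np.linalg.norm(r)/7.16)))
E
python3 - <<'E'
from h import *
P=pose(); print(P[1].round(3))
print(np.array(vision.snapshot("wrist")["mount"]).round(3))
for f in (1,-1):
    go([540,-117,330],Rt(-9,0,f))
E
```

```text
[[-0.     0.381 -0.925]
 [ 0.    -0.925 -0.381]
 [-1.    -0.    -0.   ]]
[[-0.001 -0.269  0.963 -0.142]
 [ 1.    -0.     0.001 -0.   ]
 [-0.     0.963  0.269 -0.068]
 [ 0.     0.     0.     1.   ]]
shift [-98.7, -336.1, -454.7] turn [-148.61, 0.0, 0.0] n>= 21.0
shift [-98.7, -336.1, -454.7] turn [31.39, 0.0, -0.0] n>= 14.0
```

```bash
python3 - <<'E'
from h import *
go([600,-110,320],Rt(-9,0,-1))
E
```

```text
shift [-88.7, -319.7, -512.8] turn [31.39, 0.0, -0.0] n>= 15.0
```

>>> {"method": "play_rows", "body": {
  "moves": [
    [-88.7,-100,-160,10,0,0,1],
    [-88.7,-319.7,-512.8,31.39,0,0,1],
    [-88.7,-319.7,-512.8,31.39,0,0,1],
    [-88.7,-319.7,-512.8,31.39,0,0,1],
    [-88.7,-319.7,-512.8,31.39,0,0,1],
    [-88.7,-319.7,-512.8,31.39,0,0,1],
    [-88.7,-319.7,-512.8,31.39,0,0,1],
    [-88.7,-319.7,-512.8,31.39,0,0,1],
    [-88.7,-319.7,-512.8,31.39,0,0,1],
    [-88.7,-319.7,-512.8,31.39,0,0,1],
    [-88.7,-319.7,-512.8,31.39,0,0,1],
    [-88.7,-319.7,-512.8,31.39,0,0,1],
    [-88.7,-319.7,-512.8,31.39,0,0,1],
    [-88.7,-319.7,-512.8,31.39,0,0,1],
    [-88.7,-319.7,-512.8,31.39,0,0,1],
    [-88.7,-319.7,-512.8,31.39,0,0,1],
    [-88.7,-319.7,-512.8,31.39,0,0,1],
    [-88.7,-319.7,-512.8,31.39,0,0,1],
    [-88.7,-319.7,-512.8,31.39,0,0,1],
    [-88.7,-319.7,-512.8,31.39,0,0,1]
  ]
}}

```text
time_s: 3.42
position: [0.5993, -0.1111, 0.3199]
ee_rot: [17.1, 90.0, -172.0]
contact_force: [0.2, -0.5, 0.6]
gripper_width: 0.0853
```

```bash
python3 - <<'E'
from h import *
P=pose()
s=vision.snapshot("wrist"); cv2.imwrite("pics/w1.png",s["pixels"]); np.savez("pics/w1",P0=P[0],P1=P[1],**{k:s[k] for k in("fx","fy","cx","cy","mount")})
for n in ["pump","rail_gap","keeper_end","marker","catch_edge","fitted"]:
    print(n,[(round(d["confidence"],2),(w("wrist",s,d["point"],P)*1000).round(1).tolist()) for d in pinpoint("wrist",n)[:2]])
E
```

```text
pump [(0.7, [571.0, -115.7, -1.3])]
rail_gap [(0.65, [628.5, -60.8, 88.1])]
keeper_end [(0.86, [622.7, -94.3, 102.1])]
marker [(0.51, [624.7, -134.4, 111.8])]
catch_edge [(0.92, [510.6, -90.6, 90.8])]
fitted [(0.89, [557.7, -194.7, 79.9])]
```

View pics/w1.png

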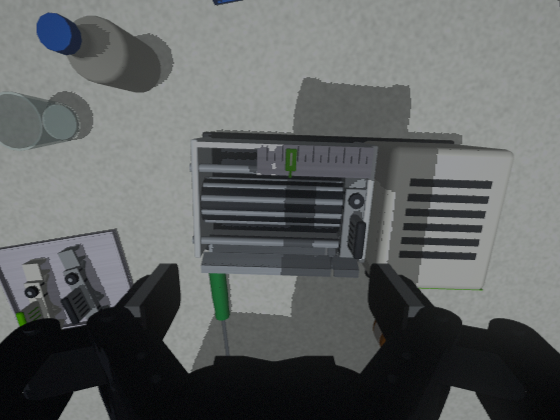

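```bash
cat > fit.py <<'E'
from h import *
from scipy.optimize import least_squares
# local, known z ; measured world (wrist, top, side)
M={"rail_gap":((45,65),[(628.5,-60.8),(624.7,-61.5),(626.5,-57.8)]),
"keeper":((45,30),[(622.7,-94.3),(617.9,-94.7),(623.9,-91.9)]),
"catch":((-59.5,16),[(510.6,-90.6),(515.8,-94),(515.4,-86.7)]),
"fitted":((None,-84),[(557.7,-194.7),(555.5,-199.6),(555.1,-199.4)]),
"pump":((0,0),[(571,-115.7),(570.3,-118.1),(570.5,-116.9)])}
def res(v):
    o=[];c,s=np.cos(np.radians(v[2])),np.sin(np.radians(v[2]))
    for k,(l,ms) in M.items():
        lx=v[3] if l[0] is None else l[0]
        for m in ms: o+= [v[0]+c*lx-s*l[1]-m[0], v[1]+s*lx+c*l[1]-m[1]]
    return o
r=least_squares(res,[570,-117,-9,0]);print(r.x, np.array(r.fun).reshape(-1,2).round(1).tolist())
def draw(v,img,d):
    Mt=d["mount"];c,s=np.cos(np.radians(v[2])),np.sin(np.radians(v[2]))
    def px(l):
        W=np.array([v[0]+c*l[0]-s*l[1],v[1]+s*l[0]+c*l[1],l[2]])/1000
        t=d["P1"].T@(W-d["P0"]);q=Mt[:3,:3].T@(t-Mt[:3,3])
        return (d["fx"]*q[0]/q[2]+d["cx"],d["fy"]*q[1]/q[2]+d["cy"])
    L=[((42,30,108),(42,-98,108)),((76,30,108),(76,-98,108)),((42,30,108),(76,30,108)),((45,98,95),(45,30,95)),((-45,98,95),(-45,-70,95)),
       ((-80,-108,138),(80,-108,138)),((-80,-236,138),(80,-236,138)),((-80,-108,138),(-80,-236,138)),((80,-108,138),(80,-236,138)),((-68,95,111),(-68,-62,111)),((-60,98,99),(50,98,99))]
    for a,b in L:
        a,b=px(a),px(b); cv2.line(img,tuple(int(round(t*4)) for t in a),tuple(int(round(t*4)) for t in b),(0,0,255),1,cv2.LINE_AA,2)
    return img
if __name__=="__main__":
    d=np.load("pics/w1.npz");im=cv2.imread("pics/w1.png");im=cv2.resize(im,None,fx=1,fy=1)
    import sys
    v=[float(a) for a in sys.argv[1:]] or r.x
    # draw on 2x upscaled
    big=cv2.resize(im,None,fx=2.2,fy=2.2,interpolation=cv2.INTER_CUBIC)
    d=dict(d)
    for k in("fx","fy"): d[k]=d[k]*2.2
    for k in("cx","cy"): d[k]=(d[k]+.5)*2.2-.5
    b=draw(v,big,d)[260:680,400:1150]; cv2.imwrite("pics/ov.png",b)
E
python3 fit.py
```

```text
[ 570.98607037 -116.10182612   -9.71928703   -0.86313677] [[-2.2, 1.2], [1.6, 1.9], [-0.2, -1.8], [-2.3, 0.2], [2.5, 0.6], [-3.5, -2.2], [4.4, 0.3], [-0.8, 3.7], [-0.4, -3.6], [-1.7, -4.1], [0.5, 0.8], [0.9, 0.6], [-0.0, -0.4], [0.7, 2.0], [0.5, 0.8]]
```

View pics/ov.png

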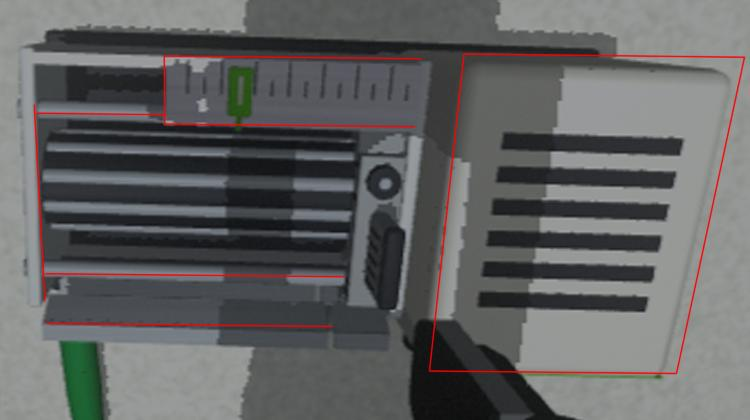

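```bash
python3 - <<'E'
import cv2
im=cv2.imread("pics/w1.png")
for n,(x0,y0,x1,y1) in {"a":(185,130,285,205),"b":(285,130,385,205),"c":(185,205,285,280),"d":(300,205,400,280)}.items():
    b=cv2.resize(im[y0:y1,x0:x1],None,fx=4,fy=4,interpolation=cv2.INTER_CUBIC)
    cv2.imwrite(f"pics/z_{n}.png",b)
a=[cv2.imread(f"pics/z_{n}.png") for n in "abcd"]
cv2.imwrite("pics/z.png",cv2.vconcat([cv2.hconcat(a[:2]),cv2.hconcat(a[2:])]))
E
```

```text
(no output)
```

View pics/z.png

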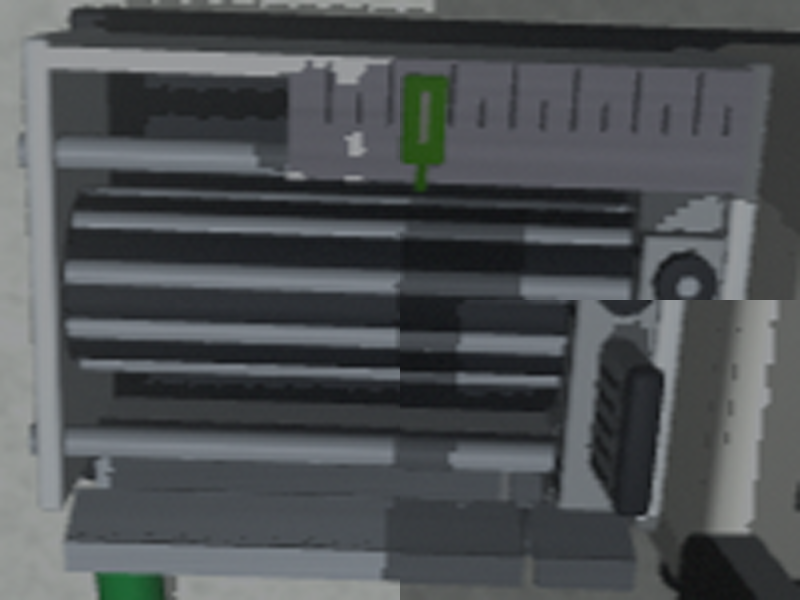

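```bash
cat > fit2.py <<'E'
from h import *
from scipy.optimize import least_squares
d=np.load("pics/w1.npz");Mt=d["mount"]
def px(v,l):
    c,s=np.cos(np.radians(v[2])),np.sin(np.radians(v[2]))
    W=np.array([v[0]+c*l[0]-s*l[1],v[1]+s*l[0]+c*l[1],l[2]+(v[3] if len(v)>3 else 0)])/1000
    t=d["P1"].T@(W-d["P0"]);q=Mt[:3,:3].T@(t-Mt[:3,3])
    return np.array([d["fx"]*q[0]/q[2]+d["cx"],d["fy"]*q[1]/q[2]+d["cy"]])
K=[((42,30,108),(257.5,175)),((42,-98,108),(374.2,179.5)),((45,98,90),(199.2,168.2)),((-45,98,90),(201.2,240.2))]
# front rod row at right, rail row
def res(v): 
    o=np.concatenate([px(v,l)-p for l,p in K]); 
    return np.append(o,[px(v,(-45,-55,90))[1]-244.5])
for v0 in ([570,-116,-10],[570,-116,-10,0]):
    r=least_squares(res,v0);print(r.x.round(2),r.fun.round(1))
print(px(r.x,(58,-20,108)))
# marker: y from px of marker body middle (col) top z=114
mk=np.array([285+ (424-400)/4,130+118/4]); print("marker px",mk)
for v in (r.x,):
  for x,z,col in ((58,114,285+24/4),(47,111,285+20/4)):
    y=least_squares(lambda y:px(v,(x,y[0],z))[0]-col,[-20]).x;print("marker y",y)
E
python3 fit2.py; python3 -c "
from h import *
d=np.load('pics/w1.npz');print(d['P1'].round(3))"; python3 fit.py 570.5 -116 -11; cp pics/ov.png pics/ov2.png
```

```text
[ 568.97 -116.59  -11.37] [ 0.4  0.  -2.9  0.1  1.5 -0.3  1.1 -0.2  0. ]
[ 570.43 -117.14  -11.25    7.02] [ 0.3 -0.3 -0.7 -0.5  0.3 -0.7  0.1  0.7  0.8]
[304.00818645 161.79229556]
marker px [291.  159.5]
marker y [-5.49827497]
marker y [-5.14372447]
[[-0.    -0.158 -0.987]
 [-0.    -0.987  0.158]
 [-1.     0.     0.   ]]
[ 570.98607037 -116.10182612   -9.71928703   -0.86313677] [[-2.2, 1.2], [1.6, 1.9], [-0.2, -1.8], [-2.3, 0.2], [2.5, 0.6], [-3.5, -2.2], [4.4, 0.3], [-0.8, 3.7], [-0.4, -3.6], [-1.7, -4.1], [0.5, 0.8], [0.9, 0.6], [-0.0, -0.4], [0.7, 2.0], [0.5, 0.8]]
```

View pics/ov2.png

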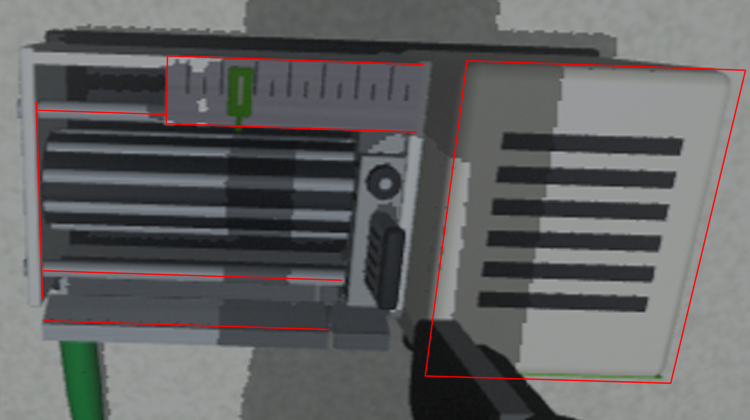

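```bash
python3 - <<'E'
from h import *
go([475,272,200],Rt(-3,0,-1))
E
```

```text
shift [120.0, -358.0, 183.3] turn [-6.03, -0.0, 0.0] n>= 11.0
```

>>> {"method": "play_rows", "body": {
  "moves": [
    [120,-358,183.3,-6,0,0,1],
    [120,-358,183.3,-6,0,0,1],
    [120,-358,183.3,-6,0,0,1],
    [120,-358,183.3,-6,0,0,1],
    [120,-358,183.3,-6,0,0,1],
    [120,-358,183.3,-6,0,0,1],
    [120,-358,183.3,-6,0,0,1],
    [120,-358,183.3,-6,0,0,1],
    [120,-358,183.3,-6,0,0,1],
    [120,-358,183.3,-6,0,0,1],
    [120,-358,183.3,-6,0,0,1],
    [120,-358,183.3,-6,0,0,1],
    [120,-358,183.3,-6,0,0,1],
    [120,-358,183.3,-6,0,0,1]
  ]
}}

```text
time_s: 4.93
position: [0.4756, 0.2712, 0.2004]
ee_rot: [-176.5, 90.0, 0.4]
contact_force: [-0.2, -0.5, 0.6]
gripper_width: 0.0851
```

```bash
cat >> h.py <<'E'
def wsnap(tag,names):
    P=pose(); s=vision.snapshot("wrist"); cv2.imwrite(f"pics/{tag}.png",s["pixels"]); np.savez("pics/"+tag,P0=P[0],P1=P[1],**{k:s[k] for k in("fx","fy","cx","cy","mount")})
    for n in names:
        print(n,[(round(d["confidence"],2),(w("wrist",s,d["point"],P)*1000).round(1).tolist()) for d in pinpoint("wrist",n)[:2]])
    return P,s
def proj(d,W):
    t=d["P1"].T@(np.array(W)/1000-d["P0"]);Mt=d["mount"];q=Mt[:3,:3].T@(t-Mt[:3,3])
    return np.array([d["fx"]*q[0]/q[2]+d["cx"],d["fy"]*q[1]/q[2]+d["cy"]])
def onz(d,uv,z):
    Mt=d["mount"];r=np.array([(uv[0]-d["cx"])/d["fx"],(uv[1]-d["cy"])/d["fy"],1.])
    r=d["P1"]@Mt[:3,:3]@r; o=d["P1"]@Mt[:3,3]+d["P0"]
    return (o+r*(z/1000-o[2])/r[2])*1000
E
python3 - <<'E'
from h import *
print(robot.observe()["time_s"],pose())
wsnap("w2",["cassette_grip","cassette_hook","cassette_front","spare","tray"])
E
```

```text
4.9333 (array([0.47556543, 0.2711936 , 0.20037611]), array([[ 5.45159838e-04, -5.34280015e-02, -9.98571556e-01],
       [ 3.76308265e-06, -9.98571704e-01,  5.34280115e-02],
       [-9.99999851e-01, -3.28845134e-05, -5.44180134e-04]]))
cassette_grip [(0.79, [450.4, 278.6, 48.6])]
cassette_hook [(0.75, [515.6, 275.3, 10.3])]
cassette_front [(0.86, [428.1, 277.8, 21.1]), (0.44, [389.4, 3.0, -0.3])]
spare [(0.98, [484.7, 210.3, 0.9])]
tray [(0.72, [477.7, 245.1, 1.0])]
```

View pics/w2.png

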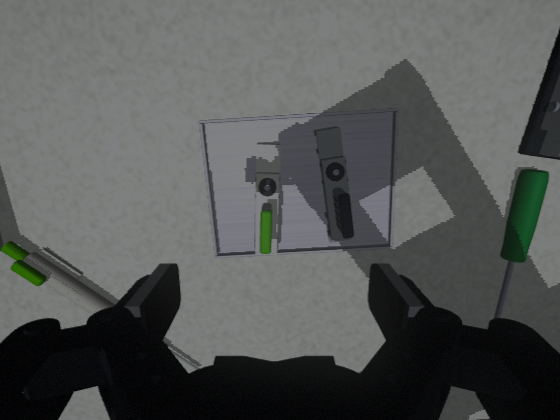

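```bash
python3 - <<'E'
import cv2
im=cv2.imread("pics/w2.png")
cv2.imwrite("pics/z2.png",cv2.resize(im[145:260,235:300],None,fx=5,fy=5,interpolation=cv2.INTER_CUBIC))
E
```

```text
(no output)
```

View pics/z2.png

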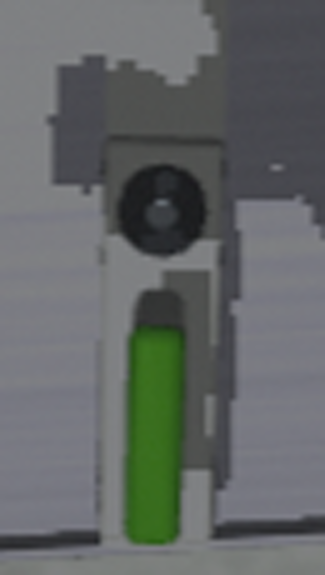

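```bash
python3 - <<'E'
from h import *
d=np.load("pics/w2.npz")
f=lambda a,b:(235+(a+.5)/5-.5,145+(b+.5)/5-.5)
for n,uv,z in(("fin rear",(158,325),67),("fin front",(152,542),67),("beam c",(163,140),31),("beam r",(222,140),31),("beam l",(104,140),31),("beam front l",(102,530),31),("beam front r",(212,530),31),("screw",(162,212),38)):
    print(n,onz(d,f(*uv),z).round(1))
for y in(-4,-3,-2,-1):
  a=np.radians(y); print(y,proj(d,(452+66*np.cos(a),278.5+66*np.sin(a),23)))
E
```

```text
fin rear [470.9 278.5  67. ]
fin front [428.9 282.2  67. ]
beam c [499.  276.7  31. ]
beam r [498.4 265.   31. ]
beam l [499.6 288.3  31. ]
beam front l [417.3 294.4  31. ]
beam front r [416.  271.2  31. ]
screw [486.  277.5  38. ]
-4 [269.02649987 152.43640281]
-3 [267.8687138  152.42745962]
-2 [266.71105069 152.43902833]
-1 [265.55392264 152.47110434]
```

```bash
python3 - <<'E'
from h import *
go([450.5,280,100],Rt(-4.3,0,-1))
go([450.5,280,35],Rt(-4.3,0,-1))
E
```

```text
shift [100.3, -7.2, 25.4] turn [1.21, -0.03, 0.01] n>= 3.0
shift [165.3, -7.2, 25.4] turn [1.21, -0.03, 0.01] n>= 5.0
```

>>> {"method": "play_rows", "body": {
  "moves": [
    [40,-7.2,25.4,1.2,0,0,0],
    [70,-7.2,25.4,1.2,0,0,0],
    [100,-7.2,25.4,1.2,0,0,0],
    [100,-7.2,25.4,1.2,0,0,0],
    [110,-7.2,25.4,1.2,0,0,0],
    [120,-7.2,25.4,1.2,0,0,0],
    [130,-7.2,25.4,1.2,0,0,0],
    [140,-7.2,25.4,1.2,0,0,0],
    [150,-7.2,25.4,1.2,0,0,0],
    [158,-7.2,25.4,1.2,0,0,0],
    [165,-7.2,25.4,1.2,0,0,0],
    [165,-7.2,25.4,1.2,0,0,0],
    [165,-7.2,25.4,1.2,0,0,0]
  ],
  "newtons": 60
}}

```text
time_s: 6.32
position: [0.4503, 0.2798, 0.0349]
ee_rot: [43.4, 90.0, -140.9]
contact_force: [0.3, 0.1, -0.0]
gripper_width: 0.0429
```

```bash
python3 - <<'E'
from h import *
wsnap("w3",["cassette_grip"])
print(pose()[0])
go([450.5,280,35],Rt(-4.3,0,-1))
E
```

```text
cassette_grip [(0.77, [451.2, 277.9, 48.1])]
[0.45070009 0.28005225 0.03552602]
shift [0.5, 0.1, 0.2] turn [0.01, -0.04, 0.02] n>= 1.0
```

View pics/w3.png

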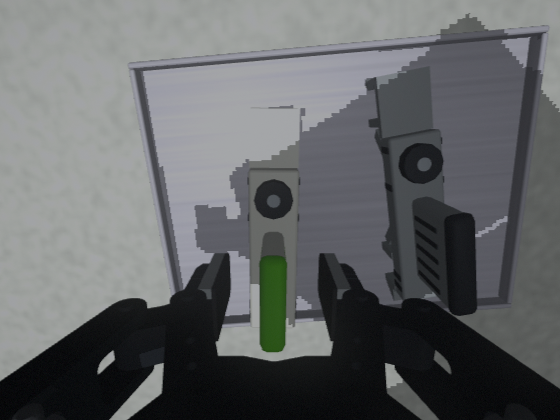

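>>> {"method": "play_rows", "body": {
  "moves": [
    [0,0,0,0,0,0,-1],
    [0,0,0,0,0,0,-1],
    [0,0,0,0,0,0,-1],
    [0,0,0,0,0,0,-1],
    [0,0,0,0,0,0,-1],
    [0,0,0,0,0,0,-1],
    [0,0,0,0,0,0,-1],
    [0,0,0,0,0,0,-1]
  ],
  "newtons": 80
}}

```text
time_s: 7.08
position: [0.4509, 0.2802, 0.0361]
ee_rot: [-147.6, 89.9, 28.1]
contact_force: [0.1, -1.1, 7.0]
gripper_width: 0.0091
```

```bash
python3 - <<'E'
from h import *
wsnap("w4",["cassette_grip","cassette_hook","cassette_front"])
print(robot.observe()["gripper_width"],pose()[0],pose()[1].round(3))
E
```

```text
cassette_grip [(0.8, [451.4, 278.1, 49.5])]
cassette_hook [(0.86, [515.9, 276.2, 10.1])]
cassette_front []
0.009089695435753829 [0.45096027 0.28019342 0.03607252] [[ 0.001 -0.075 -0.997]
 [ 0.001 -0.997  0.075]
 [-1.    -0.001 -0.001]]
```

View pics/w4.png

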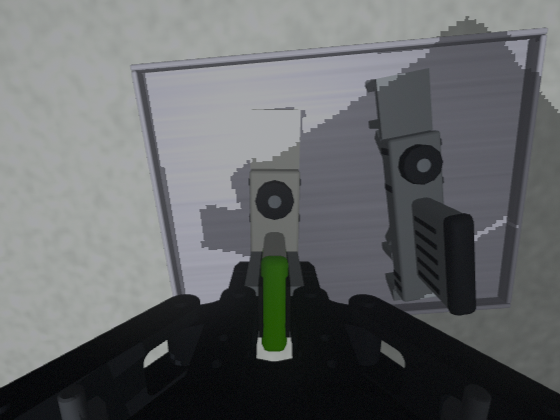

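```bash
python3 - <<'E'
from h import *
im=cv2.imread("pics/w4.png")
cv2.imwrite("pics/z4.png",cv2.resize(im[85:365,230:320],None,fx=2.1*1,fy=2.1,interpolation=cv2.INTER_CUBIC))
d=np.load("pics/w4.npz")
# overlay predicted cassette features
for n,(cx,cy,yaw) in {"a":(450.3,280.2,-4.3)}.items():
    C=Ro.from_euler('z',yaw,degrees=True).as_matrix()
    for l in [(-21,0,18),(21,0,18),(28,0,-11),(66,0,-26),(66,-12,-26),(77.5,0,-26),(77.5,12,-26)]:
        print(l,proj(d,np.array([cx,cy,49])+C@np.array(l)).round(1))
for uv,z in (((275,258),67),((274.5,351),67),((274.5,201),38)): print(onz(d,uv,z).round(1))
E
```

```text
(-21, 0, 18) [274.5 349.5]
(21, 0, 18) [274.5 255.6]
(28, 0, -11) [274.4 216.8]
(66, 0, -26) [274.4 131.2]
(66, -12, -26) [299.7 131.2]
(77.5, 0, -26) [274.4 105.7]
(77.5, 12, -26) [248.7 105.7]
[470.3 278.5  67. ]
[428.6 281.8  67. ]
[485.7 277.5  38. ]
```

View pics/z4.png

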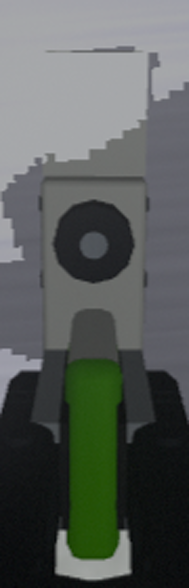

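```bash
cat >> h.py <<'E'
PX,PY,PYAW=570.2,-117.0,-11.2
def tgt(lx,ly,lz,tilt,off=(1.4,0,-12.9)):
    """TCP so that hook point is at pump-local (lx,ly,lz)"""
    a=np.radians(PYAW); H=np.array([PX+np.cos(a)*lx-np.sin(a)*ly,PY+np.sin(a)*lx+np.cos(a)*ly,lz])
    C=Ro.from_euler('ZY',[PYAW,tilt],degrees=True).as_matrix()
    return H-C@np.array([66,0,-35])+C@np.array(off), Rt(PYAW,tilt,-1)
def hooknow(off=(1.4,0,-12.9)):
    P=pose(); T=P[1]; C=np.stack([-T[:,2],-T[:,1],-T[:,0]],1)
    a=np.radians(PYAW); Rp=Ro.from_euler('z',PYAW,degrees=True).as_matrix()
    H=P[0]*1000+C@(np.array([66,0,-35])-np.array(off)); F=H+C@np.array([-90,0,5])
    o=np.array([PX,PY,0]); L=Rp.T@C
    return Rp.T@(H-o),Rp.T@(F-o),Ro.from_matrix(L).as_euler('ZYX',degrees=True)
E
python3 - <<'E'
from h import *
print(hooknow())
p,R=tgt(45,65,150,13); print(p)
go([450.9,280.2,200],Rt(-4.3,0,-1)); go(p,R)
E
```

```text
(array([-129.95805044,  374.25052553,   14.05927416]), array([-219.31237218,  363.4339216 ,   18.93844072]), array([ 6.89961589, -0.07692103,  0.0472189 ]))
[570.09941158 -50.71813444 186.06541654]
shift [-163.9, -0.1, -0.2] turn [-0.0, -0.08, 0.05] n>= 4.0
shift [-150.1, 320.9, -143.8] turn [6.88, -13.06, -0.73] n>= 10.0
```

>>> {"method": "play_rows", "body": {
  "moves": [
    [-15,0,0,0,0,0,-1],
    [-40,0,0,0,0,0,-1],
    [-80,0,0,0,0,0,-1],
    [-120,0,0,0,0,0,-1],
    [-160,0,0,0,0,0,-1],
    [-155,100,-45,2,-4,-0.2,-1],
    [-155,100,-45,2,-4,-0.2,-1],
    [-155,100,-45,2,-4,-0.2,-1],
    [-152,220,-100,5,-9,-0.5,-1],
    [-152,220,-100,5,-9,-0.5,-1],
    [-152,220,-100,5,-9,-0.5,-1],
    [-150.1,320.9,-143.8,6.88,-13.06,-0.73,-1],
    [-150.1,320.9,-143.8,6.88,-13.06,-0.73,-1],
    [-150.1,320.9,-143.8,6.88,-13.06,-0.73,-1],
    [-150.1,320.9,-143.8,6.88,-13.06,-0.73,-1],
    [-150.1,320.9,-143.8,6.88,-13.06,-0.73,-1]
  ]
}}

```text
time_s: 8.62
position: [0.5703, -0.0525, 0.1857]
ee_rot: [0.0, 77.0, 168.6]
contact_force: [-0.8, 0.7, -1.0]
gripper_width: 0.0087
```

```bash
python3 - <<'E'
from h import *
print([a.round(1) for a in hooknow()])
wsnap("w5",["cassette_grip","cassette_hook","rail_gap","keeper_end","marker"])
s=vision.snapshot("side"); cv2.imwrite("pics/s5.png",s["pixels"])
p,R=tgt(45,65,110,13); go(p,R)
E
```

```text
[array([ 45.6,  63.1, 149.7]), array([-41. ,  63.4, 174.8]), array([-0.2, 13. , -0. ])]
cassette_grip [(0.95, [571.7, -56.9, 199.8])]
cassette_hook [(0.69, [625.1, -64.5, 151.0])]
rail_gap [(0.68, [627.2, -62.5, 88.7]), (0.3, [621.4, -92.6, 100.6])]
keeper_end [(0.84, [620.4, -95.5, 98.8]), (0.66, [516.2, -91.7, 90.6])]
marker [(0.57, [626.5, -134.5, 112.5]), (0.52, [561.4, -197.2, 80.2])]
shift [39.1, 0.9, -9.4] turn [0.07, -0.0, -0.02] n>= 1.0
```

View pics/w5.png

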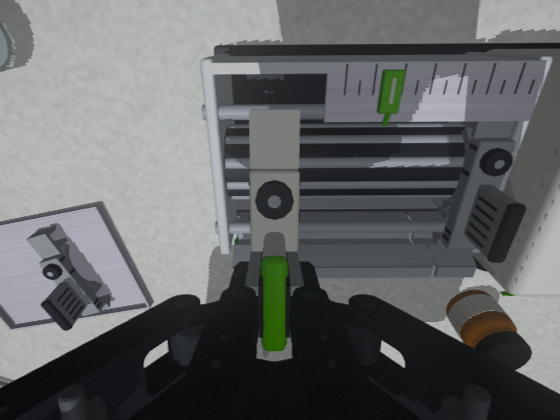

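View pics/s5.png

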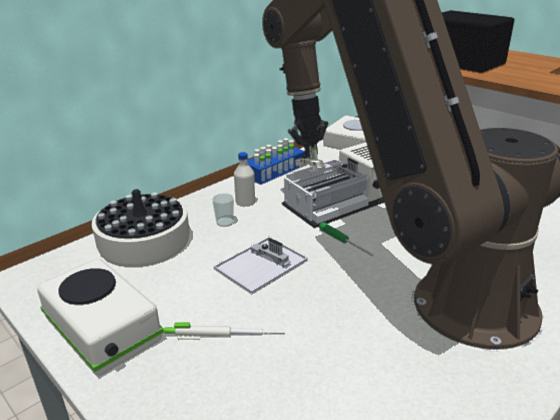

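```bash
python3 - <<'E'
import cv2
im=cv2.imread("pics/w5.png")
cv2.imwrite("pics/z5.png",cv2.resize(im[30:150,195:395],None,fx=4,fy=4,interpolation=cv2.INTER_CUBIC))
cv2.imwrite("pics/z5b.png",cv2.resize(im[190:290,200:360],None,fx=4,fy=4,interpolation=cv2.INTER_CUBIC))
E
```

```text
(no output)
```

View pics/z5.png

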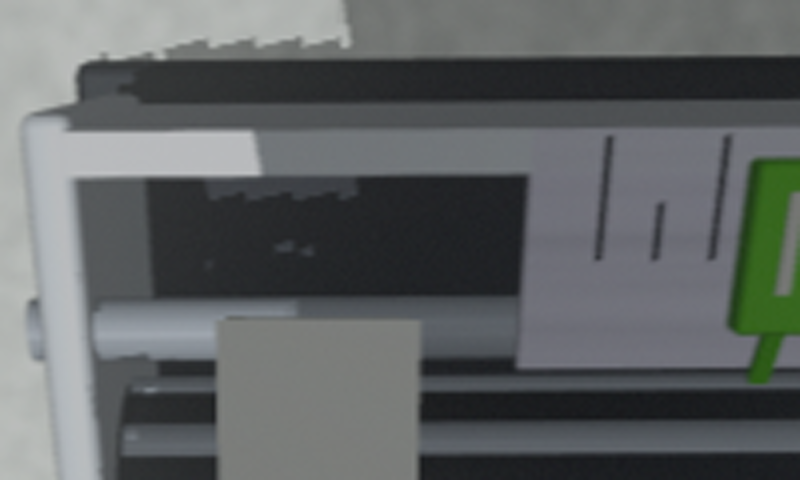

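View pics/z5b.png

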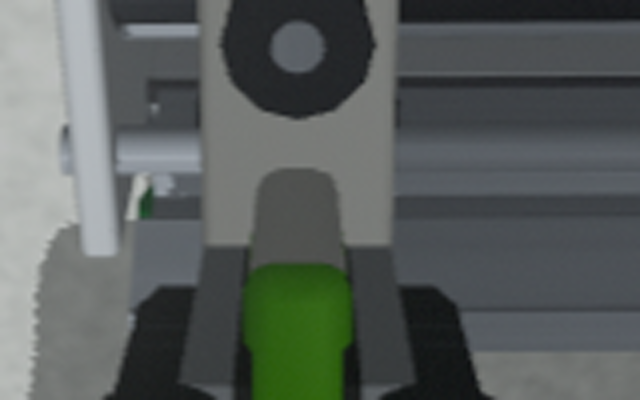

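```bash
cat > fit3.py <<'E'
from h import *
from scipy.optimize import least_squares
def loc(v,l):
    c,s=np.cos(np.radians(v[2])),np.sin(np.radians(v[2])); return (v[0]+c*l[0]-s*l[1],v[1]+s*l[0]+c*l[1],l[2])
d5=np.load("pics/w5.npz"); d1=np.load("pics/w1.npz")
K5=[((42,30,108),(324.25,121.75)),((45,98,90),(218,112.75)),((-45,98,90),(229.25,228))]
K1=[((42,30,108),(257.5,175)),((42,-98,108),(374.2,179.5)),((45,98,90),(199.2,168.2)),((-45,98,90),(201.2,240.2))]
def r5(v): return np.concatenate([proj(d5,loc(v,l))-p for l,p in K5]+[[proj(d5,loc(v,(45,50,90)))[1]-111.9,proj(d5,loc(v,(-45,0,90)))[1]-227.5]])
def r1(v): return np.concatenate([proj(d1,loc(v,l))-p for l,p in K1]+[[proj(d1,loc(v,(-45,-55,90)))[1]-244.5]])
for f in (r5,r1,lambda v:np.concatenate([r5(v),r1(v)])):
    r=least_squares(f,[570,-117,-11]);print(r.x.round(2),r.fun.round(1))
v=r.x
d=d5
for uv,z,lx in (((195+770/4,30+245/4),114,58),((195+762/4,30+378/4),108,45)):
    y=least_squares(lambda y:proj(d5,loc(v,(lx,y[0],z)))[0]-uv[0],[-5]).x; print("marker y",y,proj(d5,loc(v,(lx,y[0],z))),uv)
for l in ((42,30,108),(42,-98,108),(76,30,108),(70,30,108)): print(l,proj(d5,loc(v,l)))
E
python3 fit3.py
```

```text
[ 569.95 -114.95  -10.84] [-0.7  0.6  0.8  0.  -0.1 -0.4  0.2 -1. ]
[ 568.97 -116.59  -11.37] [ 0.4  0.  -2.9  0.1  1.5 -0.3  1.1 -0.2  0. ]
[ 569.46 -115.38  -11.17] [ 0.5  1.   2.  -0.3  0.2 -0.6  0.3 -0.5 -0.9 -0.1 -4.1 -0.5  0.3 -0.3
  0.2 -0.2 -0.3]
marker y [-4.66957287] [387.5        97.0769295] (387.5, 91.25)
marker y [-7.50558696] [385.5        117.61368288] (385.5, 124.5)
(42, 30, 108) [324.74698452 122.74403048]
(42, -98, 108) [529.49456155 121.97557033]
(76, 30, 108) [329.08743949  62.64810986]
(70, 30, 108) [328.26590242  74.02272997]
```

```bash
sed -i 's/^PX,PY,PYAW=.*/PX,PY,PYAW=569.7,-115.3,-11.1/' h.py; python3 - <<'E'
from h import *
print([a.round(1) for a in hooknow()])
for z in (110,98,93,90):
    p,R=tgt(45+(z-90)*np.tan(np.radians(13)),62,z,13); print(z);go(p,R)
E
```

```text
[array([ 45.6,  64.4, 150.3]), array([-41. ,  64.4, 175.4]), array([-0., 13.,  0.])]
110
shift [38.3, 2.4, -13.0] turn [-0.02, -0.0, 0.01] n>= 1.0
98
shift [50.6, 2.4, -13.0] turn [-0.02, -0.0, 0.01] n>= 2.0
93
shift [55.7, 2.4, -13.0] turn [-0.02, -0.0, 0.01] n>= 2.0
90
shift [58.8, 2.4, -13.0] turn [-0.02, -0.0, 0.01] n>= 2.0
```

>>> {"method": "play_rows", "body": {
  "moves": [
    [12,1,-13,0,0,0,-1],
    [24,2,-13,0,0,0,-1],
    [36,2.4,-13,0,0,0,-1],
    [38,2.4,-13,0,0,0,-1],
    [38,2.4,-13,0,0,0,-1]
  ]
}}

```text
time_s: 9.38
position: [0.5729, -0.0523, 0.146]
ee_rot: [0.0, 76.9, 168.9]
contact_force: [-0.2, 0.3, -1.0]
gripper_width: 0.0086
```

```bash
python3 - <<'E'
from h import *
print([a.round(1) for a in hooknow()],robot.observe()["contact_force"].round(1))
wsnap("w6",["cassette_hook","rail_gap"])
im=cv2.imread("pics/w6.png")
cv2.imwrite("pics/z6.png",cv2.resize(im[0:150,170:370],None,fx=4,fy=4,interpolation=cv2.INTER_CUBIC))
E
```

```text
[array([ 48.9,  62.5, 109.9]), array([-37.6,  62.4, 135.1]), array([ 0. , 13.1, -0. ])] [-0.2  0.3 -1. ]
cassette_hook [(0.59, [630.9, -63.4, 107.4])]
rail_gap []
```

View pics/z6.png

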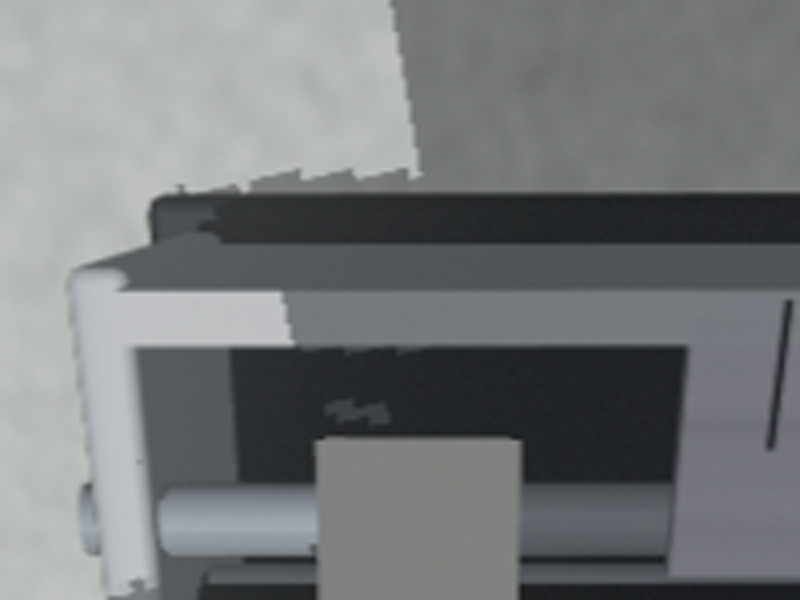

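```bash
python3 - <<'E'
from h import *
from fit3 import loc
d=np.load("pics/w6.npz")
for dx in(-2,-1,0,1,2):
  print(dx,[proj(d,loc((PX,PY,PYAW),(45+dx,y,90))).round(1).tolist() for y in (98,62,35)], proj(d,loc((PX,PY,PYAW),(42+dx,30,108))).round(1))
E
```

```text
[ 569.95 -114.95  -10.84] [-0.7  0.6  0.8  0.  -0.1 -0.4  0.2 -1. ]
[ 568.97 -116.59  -11.37] [ 0.4  0.  -2.9  0.1  1.5 -0.3  1.1 -0.2  0. ]
[ 569.46 -115.38  -11.17] [ 0.5  1.   2.  -0.3  0.2 -0.6  0.3 -0.5 -0.9 -0.1 -4.1 -0.5  0.3 -0.3
  0.2 -0.2 -0.3]
marker y [-4.66957287] [387.5        97.0769295] (387.5, 91.25)
marker y [-7.50558696] [385.5        117.61368288] (385.5, 124.5)
(42, 30, 108) [324.74698452 122.74403048]
(42, -98, 108) [529.49456155 121.97557033]
(76, 30, 108) [329.08743949  62.64810986]
(70, 30, 108) [328.26590242  74.02272997]
-2 [[211.6, 133.9], [275.0, 133.9], [322.6, 133.9]] [336.4 148.6]
-1 [[211.4, 132.2], [275.1, 132.2], [322.8, 132.2]] [336.6 146.7]
0 [[211.3, 130.4], [275.1, 130.4], [322.9, 130.4]] [336.8 144.9]
1 [[211.1, 128.6], [275.1, 128.6], [323.0, 128.6]] [337. 143.]
2 [[210.9, 126.8], [275.1, 126.8], [323.2, 126.8]] [337.2 141.1]
```

>>> {"method": "play_rows", "body": {
  "moves": [
    [3,0,-0.6,0,0,0,-1],
    [6,0,-0.6,0,0,0,-1],
    [8,0,-0.6,0,0,0,-1],
    [10,0,-0.6,0,0,0,-1],
    [12,0,-0.6,0,0,0,-1],
    [13,0,-0.6,0,0,0,-1],
    [13,0,-0.6,0,0,0,-1]
  ]
}}

```text
time_s: 10.12
position: [0.5715, -0.0523, 0.1341]
ee_rot: [-0.0, 77.0, 168.9]
contact_force: [0.3, -0.2, -0.9]
gripper_width: 0.009
```

```bash
python3 - <<'E'
from h import *
print([a.round(1) for a in hooknow()],robot.observe()["contact_force"].round(1))
wsnap("w7",[])
E
```

```text
[array([47.6, 62.2, 98. ]), array([-39. ,  62.2, 123.1]), array([-0., 13.,  0.])] [ 0.3 -0.2 -0.9]
```

View pics/w7.png

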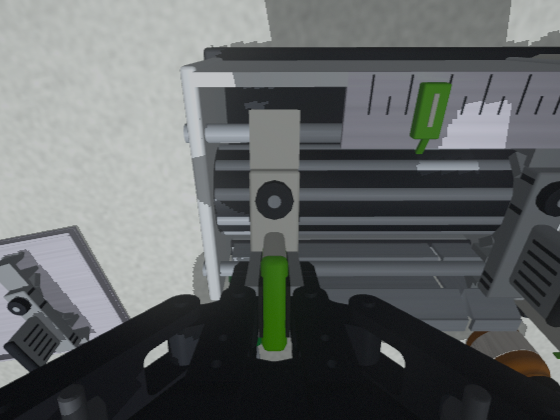

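>>> {"method": "play_rows", "body": {
  "moves": [
    [2,0,0.3,0,0,0,-1],
    [4,0,0.5,0,0,0,-1],
    [5.5,0,0.5,0,0,0,-1],
    [6.5,0,0.5,0,0,0,-1],
    [7.5,0,0.5,0,0,0,-1],
    [7.5,0,0.5,0,0,0,-1]
  ]
}}

```text
time_s: 10.67
position: [0.5694, -0.0518, 0.1268]
ee_rot: [-0.0, 77.0, 168.9]
contact_force: [0.1, 0.2, -1.1]
gripper_width: 0.009
```

```bash
python3 - <<'E'
from h import *
print([a.round(1) for a in hooknow()],robot.observe()["contact_force"].round(1))
for l in [(45,62,90.3),(45,20,90.3),(45,-6,90.3)]: go(*tgt(*l,13))
E
```

```text
[array([45.4, 62.2, 90.8]), array([-41.1,  62.2, 115.8]), array([-0., 13.,  0.])] [ 0.1  0.2 -1.1]
shift [0.5, 0.2, 0.3] turn [-0.0, -0.03, 0.0] n>= 1.0
shift [0.5, 42.2, 0.3] turn [-0.0, -0.03, 0.0] n>= 2.0
shift [0.5, 68.2, 0.3] turn [-0.0, -0.03, 0.0] n>= 2.0
```

>>> {"method": "play_rows", "body": {
  "moves": [
    [0.5,0,0.2,0,0,0,-1],
    [1,0,0.2,0,0,0,-1],
    [1.5,0,0.2,0,0,0,-1],
    [1.5,0,0.2,0,0,0,-1]
  ]
}}

```text
time_s: 11.0
position: [0.5689, -0.0517, 0.1258]
ee_rot: [-0.0, 77.0, 168.9]
contact_force: [-1.7, 0.7, 6.4]
gripper_width: 0.0089
```

```bash
python3 - <<'E'
from h import *
print([a.round(1) for a in hooknow()],robot.observe()["contact_force"].round(1))
E
```

```text
[array([45. , 62.2, 89.8]), array([-41.6,  62.2, 114.8]), array([-0., 13.,  0.])] [-1.7  0.7  6.4]
```

>>> {"method": "play_rows", "body": {
  "moves": [
    [-0.7,0,0.1,0,0,0,-1],
    [-0.7,5,0.1,0,0,0,-1],
    [-0.7,12,0.1,0,0,0,-1],
    [-0.7,19,0.1,0,0,0,-1],
    [-0.7,26,0.1,0,0,0,-1],
    [-0.7,33,0.1,0,0,0,-1],
    [-0.7,40,0.1,0,0,0,-1],
    [-0.7,42,0.1,0,0,0,-1]
  ]
}}

```text
time_s: 11.67
position: [0.5606, -0.0943, 0.1265]
ee_rot: [0.0, 77.0, 168.9]
contact_force: [0.1, 0.1, -1.4]
gripper_width: 0.0087
```

```bash
python3 - <<'E'
from h import *
print([a.round(1) for a in hooknow()],robot.observe()["contact_force"].round(1))
wsnap("w8",[])
E
```

```text
[array([45. , 18.8, 90.5]), array([-41.6,  18.9, 115.5]), array([-0.1, 13. , -0. ])] [ 0.1  0.1 -1.4]
```

View pics/w8.png

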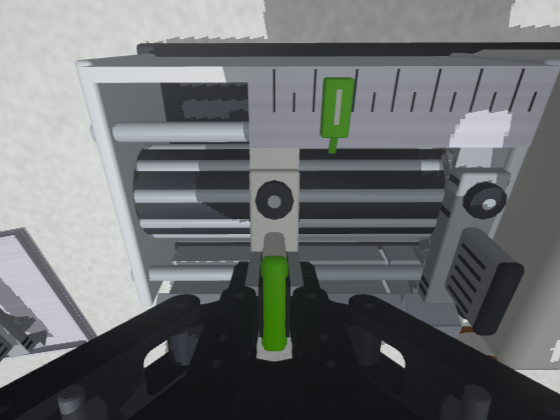

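>>> {"method": "play_rows", "body": {
  "moves": [
    [0,5,0,0,0,0,-1],
    [0,11,0,0,0,0,-1],
    [0,17,0,0,0,0,-1],
    [0,22,0,0,0,0,-1],
    [0,23,0,0,0,0,-1],
    [0,23,0,0,0,0,-1]
  ]
}}

```text
time_s: 12.22
position: [0.5561, -0.1171, 0.1265]
ee_rot: [0.0, 77.0, 168.8]
contact_force: [0.0, 0.4, -1.4]
gripper_width: 0.0087
```

```bash
python3 - <<'E'
from h import *
print([a.round(1) for a in hooknow()],robot.observe()["contact_force"].round(1))
wsnap("w9",["marker"])
im=cv2.imread("pics/w9.png")
cv2.imwrite("pics/z9.png",cv2.resize(im[60:240,220:340],None,fx=3.3,fy=3.3,interpolation=cv2.INTER_CUBIC))
E
```

```text
[array([45. , -4.5, 90.4]), array([-41.6,  -4.3, 115.5]), array([-0.1, 13. , -0. ])] [ 0.   0.4 -1.4]
marker [(0.92, [625.6, -133.3, 111.3])]
```

View pics/z9.png

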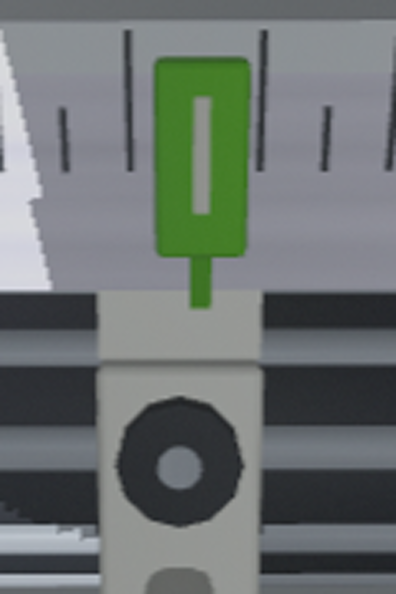

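```bash
python3 - <<'E' 2>&1 | tail -8
from h import *
from fit3 import loc
from scipy.optimize import least_squares
d=np.load("pics/w9.npz"); v=(PX,PY,PYAW); print(d["cx"],d["mount"].round(4).tolist())
f=lambda a,b:(220+(a+.5)/3.3-.5,60+(b+.5)/3.3-.5)
a=np.radians(PYAW);Rp=Ro.from_euler('z',PYAW,degrees=True).as_matrix()
for n,uv,z in(("mk top",f(202,157),114),("pointer",f(200,285),109),("beam",f(180.5,330),104),("beam2",f(180.5,364),110),("screw",f(180,466),123)):
    print(n,(Rp.T@(onz(d,uv,z)-[PX,PY,0])).round(1))
E
```

```text
(76, 30, 108) [329.08743949  62.64810986]
(70, 30, 108) [328.26590242  74.02272997]
273.88837752243745 [[-0.0005, -0.2689, 0.9632, -0.1425], [1.0, -0.0002, 0.0004, -0.0003], [0.0001, 0.9632, 0.2689, -0.0681], [0.0, 0.0, 0.0, 1.0]]
mk top [ 61.3  -7.1 114. ]
pointer [ 43.5  -7.1 109. ]
beam [ 35.3  -4.4 104. ]
beam2 [ 32.4  -4.4 110. ]
screw [ 22.6  -4.3 123. ]
```

>>> {"method": "play_rows", "body": {
  "moves": [
    [0,1.5,0,0,0,0,-1],
    [0,2.7,0,0,0,0,-1],
    [0,2.7,0,0,0,0,-1],
    [0,2.7,0,0,0,0,-1]
  ],
  "newtons": 100
}}

```text
time_s: 12.65
position: [0.5557, -0.1192, 0.1265]
ee_rot: [-0.0, 77.0, 168.8]
contact_force: [0.8, 0.1, -1.0]
gripper_width: 0.0089
```

```bash
python3 - <<'E'
from h import *
h=hooknow();print([a.round(1) for a in h],robot.observe()["contact_force"].round(1))
wsnap("w10",[])
im=cv2.imread("pics/w10.png")
cv2.imwrite("pics/z10.png",cv2.resize(im[60:240,220:340],None,fx=3.3,fy=3.3,interpolation=cv2.INTER_CUBIC))
for t in (10,8,6,4,3,2,1,0,-1):
    print(t,end=' ');go(*tgt(45,h[0][1],90,t))
E
```

```text
[array([45. , -6.6, 90.4]), array([-41.6,  -6.5, 115.5]), array([-0.1, 13. ,  0. ])] [ 0.8  0.1 -1. ]
10 shift [3.8, 0.1, 0.9] turn [-0.06, 2.96, 0.01] n>= 1.0
8 shift [6.1, 0.1, 1.5] turn [-0.06, 4.96, 0.01] n>= 1.0
6 shift [8.4, 0.1, 2.1] turn [-0.06, 6.96, 0.01] n>= 1.0
4 shift [10.8, 0.1, 2.5] turn [-0.06, 8.96, 0.01] n>= 2.0
3 shift [11.9, 0.1, 2.7] turn [-0.06, 9.96, 0.01] n>= 2.0
2 shift [13.1, 0.1, 2.9] turn [-0.06, 10.96, 0.01] n>= 2.0
1 shift [14.3, 0.1, 3.0] turn [-0.06, 11.96, 0.01] n>= 2.0
0 shift [15.5, 0.1, 3.2] turn [-0.06, 12.96, 0.01] n>= 2.0
-1 shift [16.7, 0.1, 3.3] turn [-0.06, 13.96, 0.01] n>= 2.0
```

View pics/z10.png

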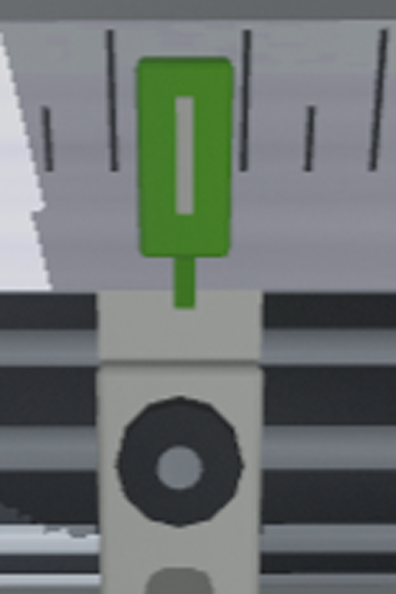

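>>> {"method": "play_rows", "body": {
  "moves": [
    [0,0.6,0,0,0,0,-1],
    [1.9,0.6,0.5,0,1.5,0,-1],
    [3.8,0.6,0.9,0,2.96,0,-1],
    [5,0.6,1.2,0,3.96,0,-1],
    [6.1,0.6,1.5,0,4.96,0,-1],
    [7.3,0.6,1.8,0,5.96,0,-1],
    [8.4,0.6,2.1,0,6.96,0,-1],
    [9.6,0.6,2.3,0,7.96,0,-1],
    [9.6,0.6,2.3,0,7.96,0,-1],
    [9.6,0.6,2.3,0,7.96,0,-1]
  ]
}}

```text
time_s: 13.53
position: [0.5511, -0.1189, 0.1182]
ee_rot: [0.0, 85.0, 168.9]
contact_force: [-3.2, 0.5, 6.1]
gripper_width: 0.0084
```

```bash
python3 - <<'E'
from h import *
h=hooknow();print([a.round(1) for a in h],robot.observe()["contact_force"].round(1))
wsnap("w11",["cassette_grip"])
im=cv2.imread("pics/w11.png")
cv2.imwrite("pics/z11.png",im)
for t in (4,3,2,1.5,1,.5,0,-1):
    print(t,end=' ');go(*tgt(45,h[0][1],90,t))
E
```

```text
[array([44.9, -7.2, 90.6]), array([-44.3,  -7.1, 103.3]), array([-0.1,  5. , -0. ])] [-3.2  0.5  6.1]
cassette_grip [(0.89, [558.1, -121.9, 133.9])]
4 shift [1.6, 0.1, 0.2] turn [-0.06, 1.0, 0.01] n>= 1.0
3 shift [2.7, 0.1, 0.5] turn [-0.06, 2.0, 0.0] n>= 1.0
2 shift [3.9, 0.1, 0.9] turn [-0.06, 3.0, 0.0] n>= 1.0
1.5 shift [4.4, 0.1, 1.0] turn [-0.06, 3.5, 0.0] n>= 1.0
1 shift [5.0, 0.1, 1.2] turn [-0.06, 4.0, 0.0] n>= 1.0
0.5 shift [5.6, 0.1, 1.3] turn [-0.06, 4.5, 0.0] n>= 1.0
0 shift [6.2, 0.1, 1.5] turn [-0.06, 5.0, 0.0] n>= 1.0
-1 shift [7.3, 0.1, 1.8] turn [-0.06, 6.0, 0.0] n>= 1.0
```

View pics/z11.png

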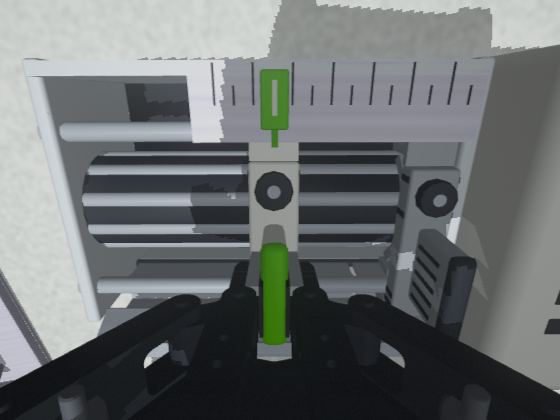

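```bash
cat > cas.py <<'E'
from h import *
from scipy.optimize import least_squares
def fit(tag,rear,front,screw):
    d=np.load(f"pics/{tag}.npz"); T=d["P1"]; Rp=Ro.from_euler('z',PYAW,degrees=True).as_matrix()
    L=Rp.T; tcp=L@(d["P0"]*1000-[PX,PY,0])
    def pts(v):
        C=Ro.from_euler('y',v[2],degrees=True).as_matrix(); g=np.array([v[0],tcp[1],v[1]])
        return g,C
    def res(v):
        g,C=pts(v); o=[]
        for l,row in (((20.5,0,18),rear),((-20.5,0,18),front),((36,0,-11),screw)):
            o.append(proj(d,Rp@(g+C@np.array(l))+[PX,PY,0])[1]-row)
        return o
    r=least_squares(res,[0,135,3]); g,C=pts(r.x)
    print(tag,r.x.round(2),r.fun.round(2),"hook",(g+C@[66,0,-35]).round(1),"front",(g+C@[-24,0,-30]).round(1))
E
python3 - <<'E'
from cas import *
im=cv2.imread("pics/w10.png");im2=cv2.imread("pics/w11.png")
a=[cv2.resize(i[175:365,235:315],None,fx=3,fy=3,interpolation=cv2.INTER_CUBIC) for i in (im,im2)]
cv2.imwrite("pics/z11.png",cv2.hconcat(a))
E
```

```text
(no output)
```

View pics/z11.png

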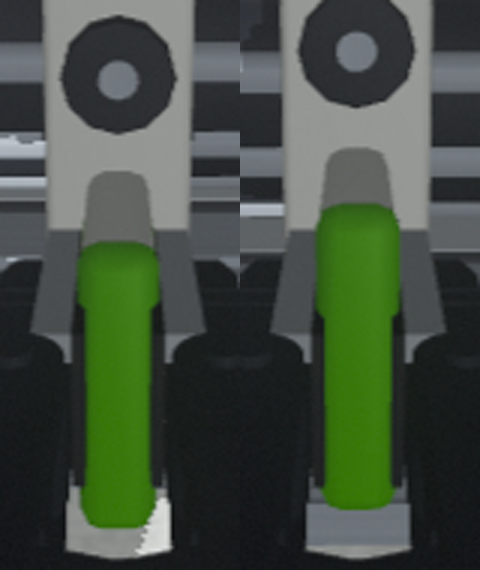

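```bash
python3 - <<'E'
from cas import *
fit("w4",258,350,201.7)
fit("w10",256,349.7,201.7)
fit("w11",243.7,344,192.3)
E
```

```text
w4 [-54.73 307.64 180.78] [-0. -0.  0.] hook [-120.2  365.2  343.5] front [-30.3 365.2 337.3]
w10 [-11.47 139.3   15.33] [-0.  0. -0.] hook [42.9 -6.5 88.1] front [-42.6  -6.5 116.7]
w11 [-12.12 134.24   9.66] [-0.  0.  0.] hook [47.1 -7.1 88.7] front [-40.8  -7.1 108.7]
```

>>> {"method": "play_rows", "body": {
  "moves": [
    [0,0,1.5,0,0,0,-1],
    [0.8,0,1.7,0,0.5,0,-1],
    [1.6,0,1.9,0,1,0,-1],
    [2.2,0,2,0,1.5,0,-1],
    [2.7,0,2.1,0,2,0,-1],
    [2.7,0,2.1,0,2,0,-1]
  ]
}}

```text
time_s: 14.13
position: [0.549, -0.1185, 0.116]
ee_rot: [0.1, 87.1, 169.0]
contact_force: [-0.2, -0.2, 3.8]
gripper_width: 0.0087
```

```bash
python3 - <<'E'
from cas import *
h=hooknow();print([a.round(1) for a in h],robot.observe()["contact_force"].round(1))
wsnap("w12",[])
im2=cv2.imread("pics/w12.png")
cv2.imwrite("pics/z12.png",cv2.resize(im2[175:365,235:315],None,fx=3,fy=3,interpolation=cv2.INTER_CUBIC))
E
```

```text
[array([43.7, -7.2, 90.6]), array([-45.9,  -7.1, 100.2]), array([-0.1,  2.9, -0. ])] [-0.2 -0.2  3.8]
```

View pics/w12.png

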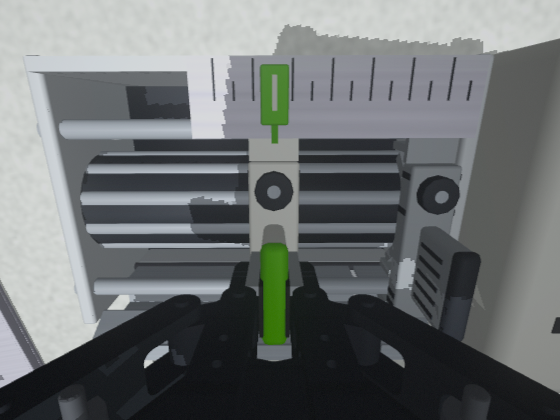

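View pics/z12.png

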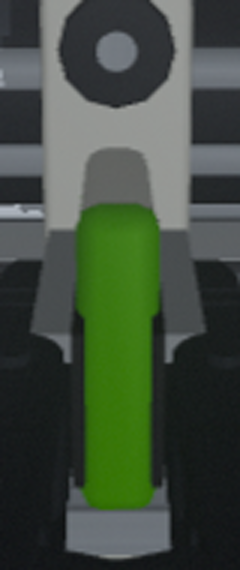

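```bash
python3 - <<'E'
from h import *
Rp=Ro.from_euler('z',PYAW,degrees=True).as_matrix()
for tag,g in (("w10",(-11.47,139.3,15.33)),("w11",(-12.12,134.24,9.66))):
    d=np.load(f"pics/{tag}.npz");tcp=Rp.T@(d["P0"]*1000-[PX,PY,0]);T=Rp.T@d["P1"]
    print(tag,T.T@(np.array([g[0],tcp[1],g[1]])-tcp))
E
```

```text
w10 [-1.28629989e+01 -2.02325645e-03  1.36144494e+00]
w11 [-1.64776294e+01 -5.41060703e-03 -4.01618674e+00]
```

```bash
python3 - <<'E'
from h import *
h=hooknow()
for t in (2,1,0,-1,-2,-3): go(*tgt(43.9,h[0][1],90.2,t))
E
```

```text
shift [1.4, 0.1, 0.1] turn [-0.06, 0.91, -0.0] n>= 1.0
shift [2.5, 0.1, 0.5] turn [-0.06, 1.91, -0.0] n>= 1.0
shift [3.7, 0.1, 0.8] turn [-0.06, 2.91, -0.0] n>= 1.0
shift [4.8, 0.1, 1.1] turn [-0.06, 3.91, -0.0] n>= 1.0
shift [6.0, 0.1, 1.4] turn [-0.06, 4.91, -0.0] n>= 1.0
shift [7.1, 0.1, 1.7] turn [-0.06, 5.91, -0.0] n>= 1.0
```

>>> {"method": "play_rows", "body": {
  "moves": [
    [0.7,0,0,0,0.5,0,-1],
    [1.4,0,0.1,0,0.9,0,-1],
    [2,0,0.3,0,1.4,0,-1],
    [2.5,0,0.5,0,1.9,0,-1],
    [2.5,0,0.5,0,1.9,0,-1]
  ],
  "newtons": 120
}}

```text
time_s: 14.6
position: [0.5495, -0.1187, 0.114]
ee_rot: [1.0, 89.2, 169.8]
contact_force: [5.3, -0.7, 5.6]
gripper_width: 0.0082
```

```bash
python3 - <<'E'
from cas import *
h=hooknow();print([a.round(1) for a in h],robot.observe()["contact_force"].round(1))
wsnap("w13",[])
im2=cv2.imread("pics/w13.png")
cv2.imwrite("pics/z13.png",cv2.resize(im2[175:365,235:315],None,fx=3,fy=3,interpolation=cv2.INTER_CUBIC))
E
```

```text
[array([45.1, -7.3, 91. ]), array([-44.8,  -7.2,  97.3]), array([-0.1,  0.8, -0. ])] [ 5.3 -0.7  5.6]
```

View pics/z13.png

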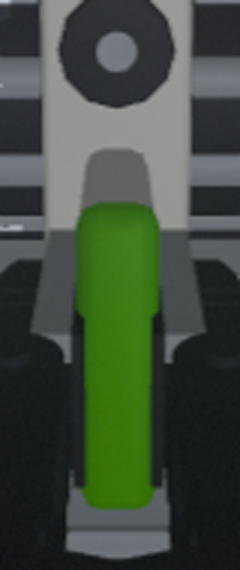

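```bash
python3 - <<'E'
from cas import *
fit("w12",243,344,192.3)
fit("w13",243,344,192.3)
s=vision.snapshot("top"); cv2.imwrite("pics/t13.png",cv2.resize(s["pixels"][130:260,310:490],None,fx=4,fy=4))
E
```

```text
w12 [-14.72 132.41   8.13] [ 0. -0.  0.] hook [45.7 -7.1 88.4] front [-42.7  -7.1 106.1]
w13 [-14.8  130.65   6.05] [0. 0. 0.] hook [47.1 -7.2 88.9] front [-41.8  -7.2 103.3]
```

View pics/w13.png

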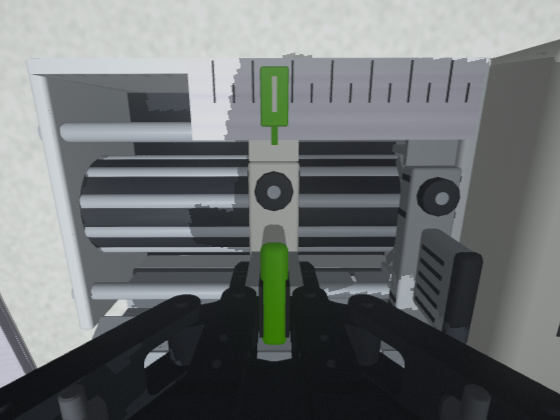

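>>> {"method": "play_rows", "body": {
  "moves": [
    [0.6,0,0.2,0,0.5,0,-1],
    [1.2,0,0.3,0,1,0,-1],
    [1.8,0,0.5,0,1.5,0,-1],
    [2.4,0,0.6,0,2,0,-1],
    [3,0,0.8,0,2.5,0,-1],
    [3,0,0.8,0,2.5,0,-1]
  ]
}}

```text
time_s: 15.2
position: [0.5482, -0.1184, 0.1107]
ee_rot: [179.6, 88.3, -11.5]
contact_force: [-6.0, 1.4, -2.3]
gripper_width: 0.0082
```

```bash
python3 - <<'E'
from cas import *
h=hooknow();print([a.round(1) for a in h],robot.observe()["contact_force"].round(1))
wsnap("w14",[])
im2=cv2.imread("pics/w14.png")
cv2.imwrite("pics/z14.png",cv2.resize(im2[175:365,235:315],None,fx=3,fy=3,interpolation=cv2.INTER_CUBIC))
E
```

```text
[array([44.7, -7.2, 90.5]), array([-45.4,  -7.1,  92.8]), array([-0.1, -1.7, -0. ])] [-6.   1.4 -2.3]
```

View pics/z14.png

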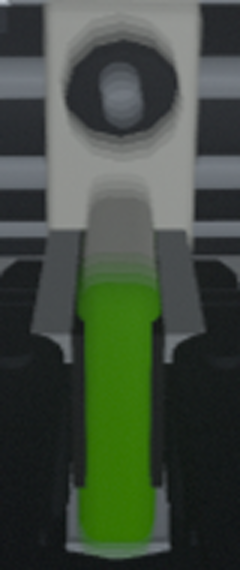

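```bash
python3 - <<'E'
from cas import *
h=hooknow();print([a.round(1) for a in h],robot.observe()["contact_force"].round(1),robot.observe()["time_s"])
wsnap("w15",[])
im2=cv2.imread("pics/w15.png")
cv2.imwrite("pics/z15.png",cv2.resize(im2[175:365,235:315],None,fx=3,fy=3,interpolation=cv2.INTER_CUBIC))
E
```

```text
[array([44.9, -7.3, 90.6]), array([-45.2,  -7.1,  93. ]), array([-0.1, -1.7, -0. ])] [ 2.3  0.2 -1.8] 15.25
```

View pics/z15.png

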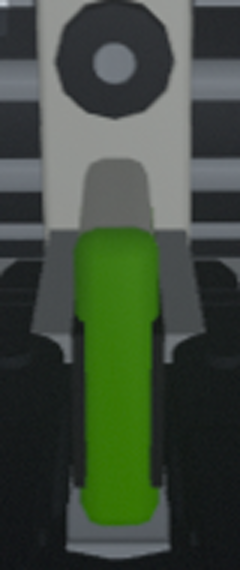

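View pics/w15.png

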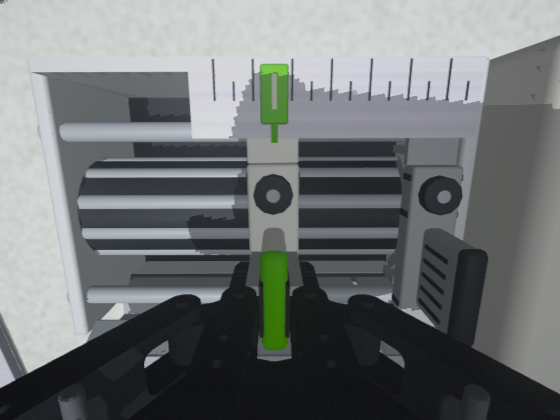

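```bash
python3 - <<'E'
from cas import *
fit("w15",251.2,349,195.7)
# catch pose check: crop
im2=cv2.imread("pics/w15.png")
cv2.imwrite("pics/z15b.png",cv2.resize(im2[240:400,50:500],None,fx=1.75,fy=1.75,interpolation=cv2.INTER_CUBIC))
for cam in("side",):
    s=vision.snapshot(cam); cv2.imwrite("pics/s15.png",cv2.resize(s["pixels"][110:230,270:420],None,fx=5,fy=5,interpolation=cv2.INTER_CUBIC))
E
```

```text
w15 [-18.41 128.02   0.64] [0. 0. 0.] hook [47.2 -7.2 92.3] front [-42.7  -7.2  98.3]
```

View pics/z15b.png

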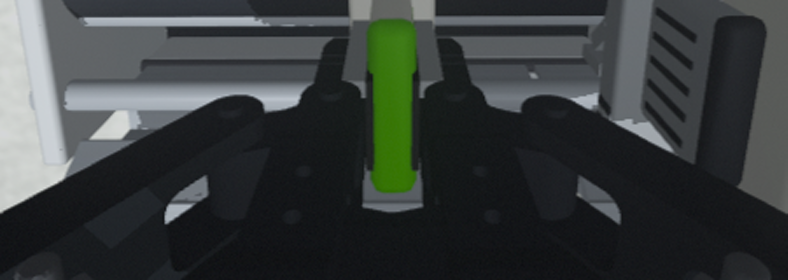

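View pics/s15.png

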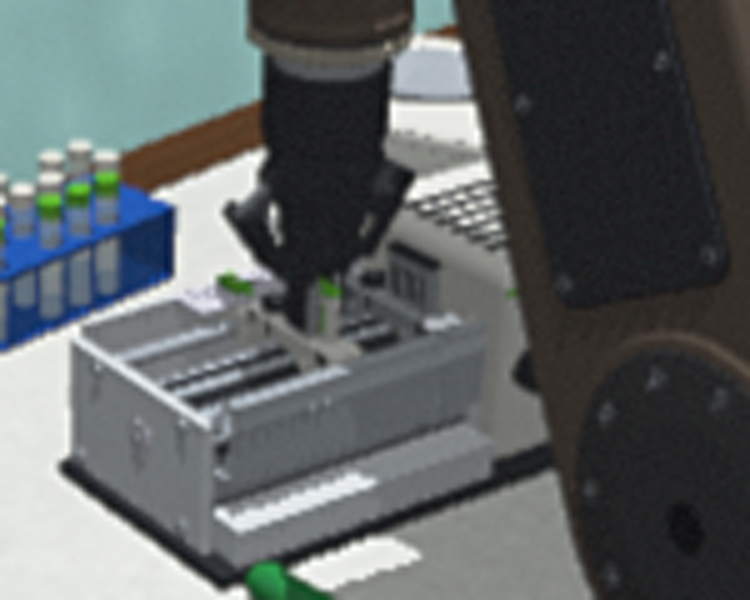

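>>> {"method": "play_rows", "body": {
  "moves": [
    [0.5,0,0,0,0,0,-1],
    [1,0,0,0,0,0,-1],
    [1.5,0,0,0,0,0,-1],
    [2,0,0,0,0,0,-1],
    [2,0,0,0,0,0,-1],
    [2,0,0,0,0,0,-1]
  ]
}}

```text
time_s: 15.85
position: [0.5485, -0.1185, 0.1089]
ee_rot: [179.6, 88.4, -11.6]
contact_force: [0.2, 0.1, 3.5]
gripper_width: 0.0082
```

```bash
cat > chk.py <<'E'
from cas import *
import sys
tag=sys.argv[1]
h=hooknow();o=robot.observe();print([a.round(1) for a in h],o["contact_force"].round(1),o["ft_torque"].round(2),o["time_s"])
wsnap(tag,[])
im2=cv2.imread(f"pics/{tag}.png")
cv2.imwrite(f"pics/z{tag}.png",cv2.resize(im2[175:365,235:315],None,fx=3,fy=3,interpolation=cv2.INTER_CUBIC))
E
python3 chk.py w16
```

```text
[array([45. , -7.3, 88.7]), array([-45.1,  -7.1,  91.1]), array([-0.1, -1.6, -0. ])] [0.2 0.1 3.5] [-0.02  0.26  0.04] 15.85
```

View pics/zw16.png

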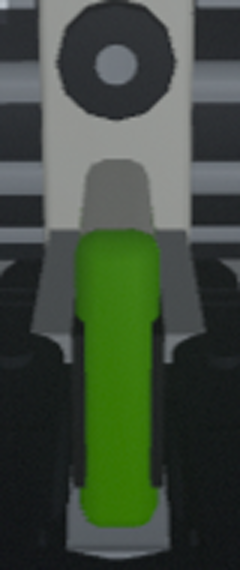

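>>> {"method": "play_rows", "body": {
  "moves": [
    [0.5,0,0,0,0,0,-1],
    [1,0,0,0,0,0,-1],
    [1.5,0,0,0,0,0,-1],
    [1.5,0,0,0,0,0,-1]
  ]
}}

```text
time_s: 16.23
position: [0.5488, -0.1185, 0.1085]
ee_rot: [179.4, 88.3, -11.7]
contact_force: [-5.9, 1.0, 24.8]
gripper_width: 0.008
```

```bash
python3 chk.py w17
```

```text
[array([45.4, -7.3, 88.4]), array([-44.7,  -7.2,  90.7]), array([-0.1, -1.7, -0. ])] [-5.9  1.  24.8] [ 0.26  1.48 -0.01] 16.2333
```

View pics/zw17.png

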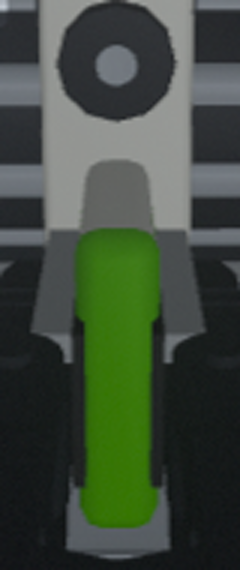

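```bash
python3 - <<'E' 2>&1 | grep -v "^\[\|^(\|marker"
from cas import *
from fit3 import loc
fit("w17",251.5,349.2,196.3)
v=(PX,PY,PYAW); ims=[]
for t in("w10","w13","w17"):
    d=np.load(f"pics/{t}.npz"); im=cv2.imread(f"pics/{t}.png")
    big=cv2.resize(im[250:370,60:180],None,fx=4,fy=4,interpolation=cv2.INTER_CUBIC)
    for l,c in (((-68,95,111),(0,0,255)),((-59.5,95,93),(0,255,255)),((-45,98,90),(255,0,0)),((-68,60,111),(0,0,255))):
        p=proj(d,loc(v,l)); print(t,l,p.round(1)); q=((p-[60,250]+.5)*4).astype(int); cv2.circle(big,tuple(int(a) for a in q),3,c,-1)
    ims.append(cv2.resize(big,(266*3//3,266)))
    cv2.imwrite(f"pics/c{t}.png",big)
cv2.imwrite("pics/c17.png",cv2.hconcat([cv2.imread(f"pics/c{t}.png")[:, :380] for t in("w13","w17")]))
E
```

```text
0.2 -0.2 -0.3]
w17 [-18.3  125.46   0.81] [ 0. -0.  0.] hook [47.2 -7.2 89.5] front [-42.7  -7.2  95.8]
w10 (-68, 95, 111) [109.8 324.3]
w10 (-59.5, 95, 93) [119.1 293.5]
w10 (-45, 98, 90) [111.1 273.1]
w10 (-68, 60, 111) [166.5 324.3]
w13 (-68, 95, 111) [ 86.4 348.6]
w13 (-59.5, 95, 93) [101.3 315.5]
w13 (-45, 98, 90) [ 95. 291.]
w13 (-68, 60, 111) [150.8 348.6]
w17 (-68, 95, 111) [ 77.8 357.3]
w17 (-59.5, 95, 93) [ 94.6 322.9]
w17 (-45, 98, 90) [ 88.7 297.2]
w17 (-68, 60, 111) [145.2 357.2]
```

View pics/c17.png

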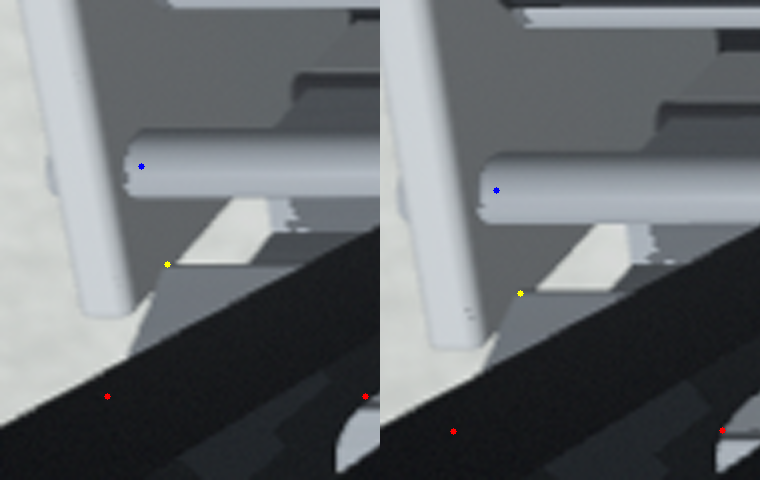

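```bash
python3 - <<'E'
import cv2
im=cv2.imread("pics/w17.png")
cv2.imwrite("pics/z17.png",cv2.resize(im[50:260,220:330],None,fx=2.8,fy=2.8,interpolation=cv2.INTER_CUBIC))
E
```

```text
(no output)
```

View pics/z17.png

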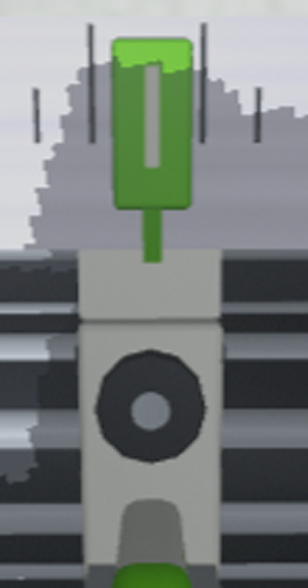

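View pics/w17.png

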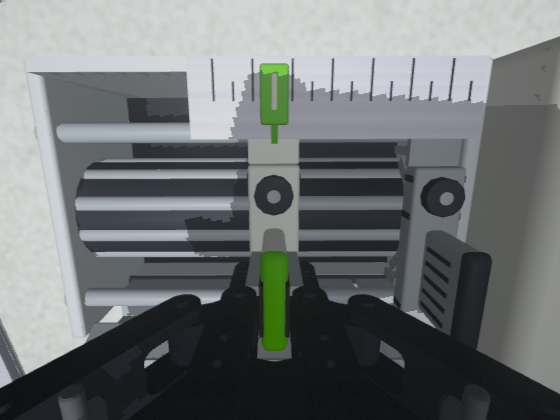

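```bash
python3 - <<'E'
from h import *
s=vision.snapshot("top"); cv2.imwrite("pics/t18.png",s["pixels"])
o=robot.observe();print(o["contact_force"].round(1),o["time_s"],o["gripper_width"])
print(close_job())
E
```

```text
[-6.   1.2 24.6] 16.3333 0.007949672977433927
the job is handed in; nothing more can be done
None
```

I fitted the white cassette to the pump and handed the job in while the arm was still pressing it down with about 25 N. The job took about 16 s of the 58 s allowed.

I gripped the cassette by its fin and hooked it over the rear rail in the open gap, with the front about 20 mm above home. I then slid it under the strip to the green marker and tipped the front down past the catch onto the front rod.

**Last checks**
- **Marker:** the middle of the cassette is within about 0.3 mm of the pointer.
- **Fully home:** a fit to the wrist picture put the front saddle at z ≈ 95.8 mm (95 is home) and the hook at z ≈ 89.5 mm (90 is home). The step and screw also line up with those on the fitted grey cassette.
- **Catch:** its visible edge is where it should be when shut. The click itself I only inferred, from the cassette dropping suddenly, the force falling away, and then a hard stop at about 25 N.
- **Push:** the force held steady at 24.6 N down, with about 6 N sideways towards the robot.

**What went less well**
- **Slip in the fingers:** the cassette shifted a few millimetres and about 2° in the grip when its tooth first met the catch. It did not move any further under the final push.
- **Picture fit:** it placed the hook and the front saddle about 2 mm too far back. I took that as error in picking points from the pictures.
- **Other items:** I touched nothing else on purpose, but I did not measure the other items again at the end.

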